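# Find the 12 mm coaster by feel and seat it in its caddy

### The arm

A 6-joint arm with a two-finger parallel gripper is mounted at the origin on the work surface. World frame = base frame: x ahead of the robot, y to its left, z up, the work surface at z = 0. Lengths are in m, angles in rad, forces in N, time in s.
With the tool pointing down it reaches from about 0.35 to 0.875 m from the base axis. Payload 4.2 kg.
Tool frame: the origin (TCP) lies on the mounting face of the last link; the fingertips stand 182 mm ahead of it and the grasp point (between the pads) lies 164 mm ahead of it (robot.tcp_to_tips is the distance from the TCP to the fingertips, in m); z points along the fingers, y is the line along which they close (so a half turn about z gives the same grasp; the last joint's range is limited). The gripper opens to 87 mm and grips with 3 to 60 N. Pads are 19 mm wide; open, the fingers measure 117 mm over their backs; the gripper's body (75 mm by 190 mm) begins 51 mm behind the grasp point.
Start: joints at [1.437, 0.385, 0.008, 0, -1.194, -0.259], TCP at [0.239, 0.577, 0.405] pointing down, gripper open.
Joint ranges: [-3.14, 3.14], [-1.21, 2.06], [-1.07, 1.41], [-3.16, 2.05], [-2.99, -0.16], [-3.1, 3.1]. Speed limits (rad/s): [2.79, 2.79, 3.14, 3.14, 3.14, 3.14].

### API

Orientations are given as a unit quaternion [w, x, y, z].
In Python, from rig import robot gives the robot as it stands.
- The arm moves only by the shell command python3 -m creep 'ROWS'. ROWS is JSON, a list of rows, each a list of 7 numbers: the opening, from 0 (shut) to 1 (fully open), then the shift along the tool's x, y, z in cm, then the turn, a rotation vector about the tool's x, y, z in units of 10 degrees (1.0 is 10 degrees). In form: [[grip, tx, ty, tz, wx, wy, wz], ...]. A call has 1 to 5 rows; each row is the pose to reach, as a shift and turn from the pose commanded when the call began, along the tool's axes at that moment; what a row does not reach only later rows make up. A row lasts 1/8 s, in which the tool goes at most 62.5 mm and 10.7 degrees, less where a joint would pass 70% of its speed; a pose out of reach is approached as far as the arm can. A call with a gripper value outside its range is refused whole. The fingers move at their own pace and stop on an object; the grip force is fixed at half the most. Time passes only in rows, so rows that repeat a pose let the fingers close. It gives the time, the measured TCP pose, the force, the opening and the grip force at its end, in the units of the state.
- robot.get_state(): the state, without advancing time (a new reading comes with each control period).
- robot.camera(name): name is "side" or "top"; returns a dict with "image" (480x640x3 uint8, red, green, blue), "vfov" (degrees; the focal length in pixels is half the picture's height over the tangent of half this angle, whatever the lens; pixels are square), "cx", "cy" (the principal point, pixels), "rvec" (rotation vector, rad) and "tvec" (3), from world to camera coordinates, as OpenCV has them. Camera axes: x right, y down, z forward; pixel columns grow to the right and rows downward; lengths in m; the calibration is good to about 2 mm. A picture is of the moment at which its call begins. There is no depth.
- robot.hand_in(): hands the job in; it is judged then, once.
The state is a dict: "time": time; "joint_positions": joint angles; "joint_vel": joint speeds; "joint_efforts": joint torques, N m; "position": TCP position; "ee_rot": TCP orientation; "ft_force": force on the tool from outside, world axes, zero at the start; "moment": the same for the moment, N m; "opening": finger opening in m; "grasp_force": force on a finger pad.
Only numpy, scipy, OpenCV 4.12 (cv2) and the standard library are available. Lean on these libraries where they do the work, as an engineer would, in place of code of your own. Each camera call takes 0.05 s, during which the arm holds its last target. There are 200 camera calls.

### The job

Three alike stoneware coasters stand in the drying stand; pinch them to feel how thick they are and find the one that is 12 mm thick. Lift it out, feel for the slot of the wooden caddy with its lower edge, and lower it gently, without forcing or dropping it, until it stands fully home on the ledges in the slot, then let go. Leave the other two coasters standing in the drying stand and do not knock the bowl, mug or jam jar about.

Things in the scene. Friction and masses are not known exactly. Their poses are not given: they have to be found in the camera images.
- stand: drying stand, fixed: pale wooden foot board 100 x 236 x 8 mm (x, y, z). Origin: centre of its underside, on the table. Three grooves run along its x axis at y = -70, 0 and +70 mm; groove floor 8 mm above the origin, 19 mm wide between ribs 18 mm high. A coaster stands on edge in each.
- coaster_a: white stoneware coaster with ochre flowers, a flat plate 80 x 80 mm standing on edge, 0.1 to 0.3 kg. Origin: middle of its lower edge; z up (80 mm to the top), x along its width, y through its thickness. The three coasters are 8, 12 and 15 mm thick in unknown order and look alike: pinch each over its faces from above to tell. Fragile: do not press it on anything with 35 N or more.
- coaster_b: another of the three coasters, as coaster_a; its thickness (8, 12 or 15 mm) is not told
- coaster_c: another of the three coasters, as coaster_a; its thickness (8, 12 or 15 mm) is not told
- caddy: coaster caddy, fixed: low wooden frame 124 x 124 mm, rim 26 mm high, around a pale slotted block 106 x 72 mm (x, y), flat top 48 mm above the table. Origin: centre of the frame's underside. One slot, central in x: 87 mm long along x, 13.6 mm wide along y down to ledges 30 mm deep (18 mm above the origin) for the 12 mm coaster; 9.2 mm wide below, so a thinner one sinks too far.
- bowl: white cereal bowl, 144 mm across, 50 mm high, loose. Origin: centre of its underside
- mug: blue mug, 80 mm across, 90 mm high, loose. Origin: centre of its underside
- jam: amber jam jar with a red lid, 64 mm across, 90 mm high, loose. Origin: centre of its underside
- caddy_mid (a point): point over the middle of the caddy's frame at the height of the block's top (48 mm above the caddy's origin). NOT the slot: the block sits tight (it does not give under light pushes) with its slot's middle anywhere up to 16 mm to either side of this point along the caddy's y. Feel for the slot by sliding the coaster's edge over the block's flat top, or look for it.
Not all that is in view belongs to the job. What is shaped like the coaster_b but turquoise is not meant.

How it is judged:
By the outcome, as a careful person would: the job done as asked, in the order asked, and still so for the second after the job is handed in, with the robot touching nothing.
It also fails if it takes over 72 s, if anything falls off the work surface, if the arm or the gripper's body presses on something with over 40 N, if the wrist force passes 120 N, or if a joint passes its speed limit or range.

## Working session

There is one attempt and no reset: what is moved stays moved. The work goes in short steps, Python scripts to look and compute and a shell command to move; the robot and the scene stay as the last step left them, time stands still between calls to the robot, and variables do not carry over. Pictures are saved under pics/ and viewed, at most 10 in all, crops included, and the job is handed in when it is done.

```bash
mkdir -p pics; ls
python3 - <<'E'
from rig import robot
import cv2
for n in("side","top"):
    c=robot.camera(n); cv2.imwrite(f"pics/{n}0.png",c["image"][:,:,::-1]); print(n,c["vfov"],c["cx"],c["cy"],c["rvec"],c["tvec"])
s=robot.get_state(); print(s)
E
```

```text
pics
side 57.98949766958708 319.35178363722594 240.84425755736223 [ 2.35162918 -0.26838278  0.11644879] [-0.511306    0.13863123  0.85781267]
top 50.76997719343363 309.21338336310384 243.23068954926933 [ 2.12466537 -2.12314813  0.21067083] [0.03610434 0.56412886 1.03403708]
{'time': 0.1, 'joint_positions': array([ 1.43659115e+00,  3.85473029e-01,  6.78173212e-03, -4.26208856e-04,
       -1.19400326e+00, -2.58631330e-01]), 'joint_vel': array([ 2.45039781e-04, -7.14120652e-04,  3.25693156e-03,  1.76399789e-05,
        9.18105859e-05,  6.31074703e-04]), 'joint_efforts': array([ 2.10311418e-04, -3.91689956e+01,  1.87935680e+01,  4.23195407e+00,
        1.34444653e-02, -7.35291815e-05]), 'position': array([0.23913845, 0.57724835, 0.40378149]), 'ee_rot': array([ 9.59593518e-04,  9.80756070e-01, -1.95234710e-01, -1.38688056e-04]), 'ft_force': array([-1.1891312 ,  0.09100969, -0.91362045]), 'moment': array([-0.0533642 ,  0.00177325,  0.00721761]), 'grasp_force': 0.0, 'opening': 0.08711039364210847}
```

View pics/side0.png

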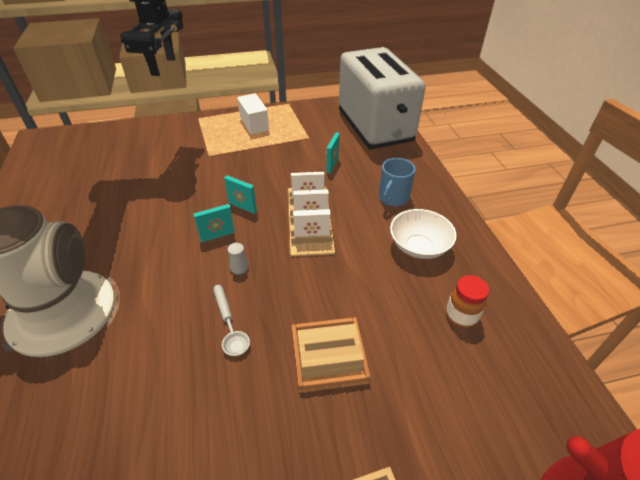

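View pics/top0.png

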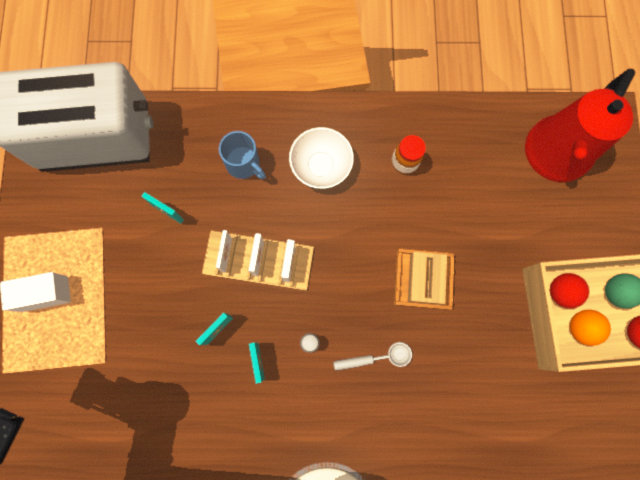

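The side view shows three white coasters in the stand at about (308,185), (311,203) and (312,225), and the caddy at (330,353). In the top view the coasters are at (224,250), (257,255) and (289,260), and the caddy is at (426,279), with its slot at x≈430. The turquoise plates at top-view (162,207), (213,329) and (255,363) are decoys. Next I'll take an enlarged crop to confirm this and get corner pixels.

Run:
```python
import cv2,numpy as np
a=cv2.imread("pics/top0.png")[220:320,195:465]; b=cv2.imread("pics/side0.png")
a=cv2.resize(a,None,fx=2.96,fy=2.96,interpolation=cv2.INTER_CUBIC)
b1=cv2.resize(b[165:260,275:345],None,fx=3.1,fy=3.1,interpolation=cv2.INTER_CUBIC)
b2=cv2.resize(b[310:400,280:380],None,fx=3.2,fy=3.2,interpolation=cv2.INTER_CUBIC)
o=np.zeros((600,800,3),np.uint8)
o[:a.shape[0],:a.shape[1]]=a; o[300:300+b1.shape[0],:b1.shape[1]]=b1; o[300:300+b2.shape[0],300:300+b2.shape[1]]=b2
cv2.imwrite("pics/crop1.png",o)
```

```text
(no output)
```

View pics/crop1.png

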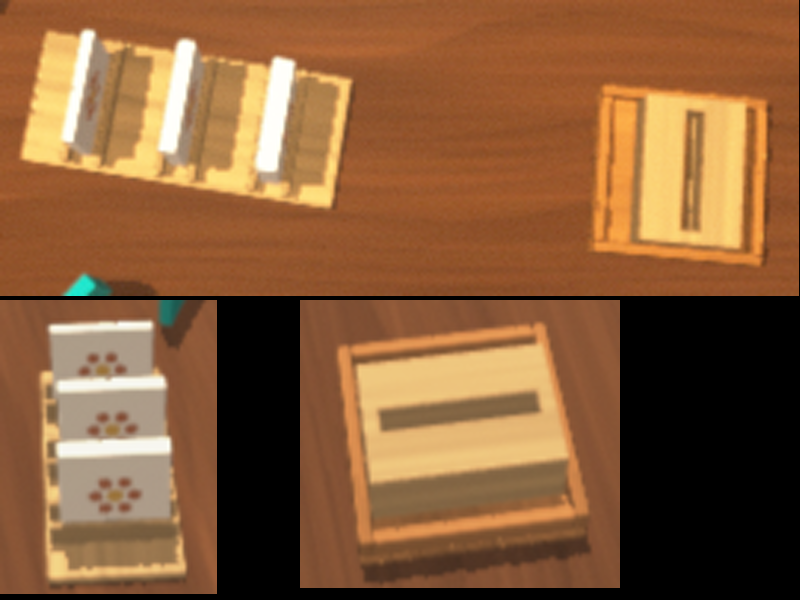

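```bash
cat > geo.py <<'E'
import numpy as np,cv2
from scipy.optimize import least_squares
def cam(v,cx,cy,r,t):
    f=240/np.tan(np.radians(v)/2); return np.array([[f,0,cx],[0,f,cy],[0,0,1]]),cv2.Rodrigues(np.array(r))[0],np.array(t)
side=cam(57.98949766958708,319.35178,240.84426,[2.35162918,-0.26838278,0.11644879],[-0.511306,0.13863123,0.85781267])
top=cam(50.76997719343363,309.213383,243.23069,[2.12466537,-2.12314813,0.21067083],[0.03610434,0.56412886,1.03403708])
def proj(c,P):
    p=(np.atleast_2d(P)@c[1].T+c[2])@c[0].T; return p[:,:2]/p[:,2:]
def tri(a,b):
    P=[c[0]@np.c_[c[1],c[2]] for c in(top,side)]
    X=cv2.triangulatePoints(P[0],P[1],np.array(a,float),np.array(b,float)).ravel(); X=X[:3]/X[3]
    return X,np.abs(proj(top,X)-a).max(),np.abs(proj(side,X)-b).max()
def onz(c,uv,z):
    d=c[1].T@np.linalg.inv(c[0])@[*uv,1]; o=-c[1].T@c[2]; return o+d*(z-o[2])/d[2]
T=lambda x,y:(195+x/2.96-.33,220+y/2.96-.33)
S1=lambda x,y:(275+x/3.1-.34,165+(y-300)/3.1-.34)
S2=lambda x,y:(280+(x-300)/3.2-.34,310+(y-300)/3.2-.34)
E
python3 - <<'E'
from geo import *
np.set_printoptions(precision=4,suppress=True)
for n,a,b in [("front",T(276,118),S1(114,444)),("mid",T(179,102),S1(111,383)),("back",T(80,88),S1(101.5,325)),("slot",T(693,171),S2(460,411)),
 ("frTL",T(603,87),S2(340,347)),]: print(n,*tri(a,b))
def pose(c,pts,w,h,z,x0):
    loc=np.array([[w/2,h/2],[w/2,-h/2],[-w/2,-h/2],[-w/2,h/2]])
    def P(p):
        R=np.array([[np.cos(p[2]),-np.sin(p[2])],[np.sin(p[2]),np.cos(p[2])]]); return np.c_[loc@R.T+p[:2],np.full(4,z)]
    r=least_squares(lambda p:(proj(c,P(p))-pts).ravel(),x0); return r.x,np.degrees(r.x[2]),np.abs(r.fun).max()
# order: far-left, far-right, near-right, near-left
print("stand top",*pose(top,[T(45,33),T(352,78),T(333,207),T(22,160)],.1,.236,.008,[.6,.1,0]))
print("caddy top",*pose(top,[T(603,87),T(768,100),T(763,263),T(593,248)],.124,.124,.026,[.55,-.2,0]))
for s in [(686,112),(704,112),(700,230),(682,230)]: print(onz(top,T(*s),.048))
for s in [(378,408),(537,392),(541,412),(382,430)]: print(onz(side,S2(*s),.048))
E
```

```text
front [0.5241 0.0806 0.0901] 0.6348386271563413 0.8108359336784474
mid [0.5361 0.1487 0.0884] 0.8659682292449986 1.0534980502113171
back [0.545  0.2181 0.0893] 0.4584714042768212 0.5318415108037584
slot [ 0.4916 -0.2196  0.0467] 0.15039755830298418 0.2466831325569956
frTL [ 0.5025 -0.159   0.0572] 22.480918559733425 35.095627206950724
stand top [ 0.5352  0.1501 -0.1471] -8.43029091920265 0.39509941808995563
caddy top [ 0.4919 -0.2163 -0.0868] -4.975156793525019 1.0629940860130205
[ 0.5343 -0.2161  0.048 ]
[ 0.5343 -0.2292  0.048 ]
[ 0.4486 -0.2224  0.048 ]
[ 0.4485 -0.2095  0.048 ]
[ 0.4488 -0.2086  0.048 ]
[ 0.5359 -0.2184  0.048 ]
[ 0.5345 -0.2309  0.048 ]
[ 0.4481 -0.2222  0.048 ]
```

The measurements agree: coaster tops are at z≈0.089 (0.088 expected), the stand is at (0.535,0.150) with yaw -8.4°, and the slot is at (0.4915,-0.2196) with yaw -5°. The crop confirms that the three white coasters with ochre flowers are the ones in the stand, not the turquoise ones. I'll write a delta helper and then move.

```bash
cat > d.py <<'E'
import sys,numpy as np
from rig import robot
from scipy.spatial.transform import Rotation as R
np.set_printoptions(precision=4,suppress=True)
s=robot.get_state(); q=s["ee_rot"]; r=R.from_quat([q[1],q[2],q[3],q[0]]); g=s["position"]+r.apply([0,0,.164])
ya=r.as_matrix()[:,1]
print("t",round(s["time"],2),"grasp",g,"yaw",round(np.degrees(np.arctan2(ya[1],ya[0]))+90,2),"F",s["ft_force"],"M",s["moment"],"open_mm",round(s["opening"]*1e3,2),"gf",round(float(s["grasp_force"]),1))
# args: x y z yaw (yaw = slot direction deg, tool y at yaw-90, pointing down)
a=list(map(float,sys.argv[1:]))
while len(a)>=4:
    x,y,z,w=a[:4]; a=a[4:]; c,n=np.cos(np.radians(w)),np.sin(np.radians(w))
    Rt=np.array([[c,n,0],[n,-c,0],[0,0,-1]])
    p=np.array([x,y,z])+[0,0,.164]
    print("to",x,y,z,w,"shift_cm",r.inv().apply(p-s["position"])*100,"turn",np.degrees((r.inv()*R.from_matrix(Rt)).as_rotvec())/10)
E
python3 d.py .5455 .2193 .16 -8.4
```

```text
t 0.1 grasp [0.239  0.5769 0.2398] yaw -22.52 F [-1.1891  0.091  -0.9136] M [-0.0534  0.0018  0.0072] open_mm 87.11 gf 0.0
to 0.5455 0.2193 0.16 -8.4 shift_cm [42.0077 21.3183  8.0238] turn [ 0.0111  0.0008 -1.4117]
```

```bash
python3 -m creep '[[0.55,42,21.3,0,0,0,-1.4],[0.55,42,21.3,0,0,0,-1.4],[0.55,42,21.3,0,0,0,-1.4],[0.55,42,21.3,0,0,0,-1.4],[0.55,42,21.3,0,0,0,-1.4]]'; python3 d.py .5455 .2193 .12 -8.4
```

```text
time: 0.72
position: [0.4434, 0.3384, 0.4045]
ee_rot: [0.0, 0.997, -0.074, -0.0]
ft_force: [1.0, 0.4, -0.4]
opening: 0.05
grasp_force: 0.0
t 0.72 grasp [0.4434 0.3383 0.2405] yaw -8.48 F [ 0.9772  0.4161 -0.3507] M [ 0.0737 -0.0777  0.0044] open_mm 49.95 gf 0.0
to 0.5455 0.2193 0.12 -8.4 shift_cm [11.855  10.2698 12.0474] turn [ 0.0022  0.002  -0.0083]
```

```bash
python3 -m creep '[[0.55,11.8,10.3,4,0,0,0],[0.55,11.8,10.3,6,0,0,0],[0.55,11.8,10.3,6,0,0,0],[0.55,11.8,10.3,12,0,0,0],[0.55,11.8,10.3,12,0,0,0]]'; python3 d.py .5455 .2193 .068 -8.4
```

```text
time: 1.35
position: [0.5427, 0.2192, 0.28]
ee_rot: [0.004, 0.997, -0.075, -0.005]
ft_force: [0.1, 0.5, 0.4]
opening: 0.0481
grasp_force: 0.0
t 1.35 grasp [0.541  0.2181 0.116 ] yaw -8.63 F [0.0748 0.4901 0.4126] M [0.0017 0.0418 0.0355] open_mm 48.08 gf 0.0
to 0.5455 0.2193 0.068 -8.4 shift_cm [ 0.3168 -0.0927  4.7924] turn [ 0.0463  0.0536 -0.0228]
```

```bash
python3 -m creep '[[0.55,0,0,1,0,0,0],[0.55,0,0,4.8,0,0,0],[0.55,0,0,4.8,0,0,0]]'; python3 d.py .5455 .2193 .068 -8.4;  python3 -m creep '[[0.3,0,0,0,0,0,0],[0.3,0,0,0,0,0,0],[0,0,0,0,0,0,0],[0,0,0,0,0,0,0],[0,0,0,0,0,0,0]]'; python3 d.py .5455 .2193 .068 -8.4
```

```text
time: 1.72
position: [0.5434, 0.2212, 0.2363]
ee_rot: [0.001, 0.997, -0.074, -0.001]
ft_force: [0.2, -0.2, 0.2]
opening: 0.0474
grasp_force: 0.0
t 1.73 grasp [0.5431 0.2209 0.0723] yaw -8.45 F [ 0.2381 -0.2413  0.2144] M [-0.023   0.024  -0.0022] open_mm 47.36 gf 0.0
to 0.5455 0.2193 0.068 -8.4 shift_cm [0.2328 0.1565 0.4272] turn [ 0.0108  0.0116 -0.005 ]
time: 2.35
position: [0.5441, 0.2208, 0.237]
ee_rot: [-0.0, 0.997, -0.074, 0.0]
ft_force: [-0.9, 0.6, 0.5]
opening: 0.0076
grasp_force: 30.0
t 2.35 grasp [0.5442 0.2208 0.073 ] yaw -8.51 F [-0.8891  0.5966  0.4792] M [0.095  0.1932 0.041 ] open_mm 7.64 gf 30.0
to 0.5455 0.2193 0.068 -8.4 shift_cm [0.1601 0.128  0.4996] turn [-0.0016 -0.0018 -0.011 ]
```

Back coaster measures about 8 mm. On to the middle one.

```bash
python3 -m creep '[[0.5,0,0,0,0,0,0],[0.5,0,0,0,0,0,0],[0.5,0,0,-3,0,0,0],[0.5,0,0,-5.5,0,0,0],[0.5,0,0,-5.5,0,0,0]]';  python3 -m creep '[[0.5,0.15,3.5,0,0,0,0],[0.5,0.15,7.1,0,0,0,0],[0.5,0.15,7.1,0,0,0,0],[0.5,0.15,7.1,3,0,0,0],[0.5,0.15,7.1,5.5,0,0,0]]'; python3 d.py .535 .150 .072 -8.4
```

```text
time: 2.98
position: [0.5446, 0.2211, 0.2939]
ee_rot: [-0.001, 0.997, -0.074, 0.002]
ft_force: [0.1, -0.0, -0.6]
opening: 0.0424
grasp_force: 0.0
time: 3.6
position: [0.5349, 0.1507, 0.2354]
ee_rot: [0.0, 0.997, -0.074, -0.0]
ft_force: [-0.6, -0.0, 0.4]
opening: 0.0434
grasp_force: 0.0
t 3.6 grasp [0.5348 0.1507 0.0714] yaw -8.51 F [-0.6304 -0.0034  0.415 ] M [-0.0093 -0.0257  0.056 ] open_mm 43.41 gf 0.0
to 0.535 0.15 0.072 -8.4 shift_cm [ 0.0186  0.0674 -0.0591] turn [ 0.0004  0.0027 -0.011 ]
```

```bash
python3 -m creep '[[0.3,0,0,0,0,0,0],[0.3,0,0,0,0,0,0],[0,0,0,0,0,0,0],[0,0,0,0,0,0,0],[0,0,0,0,0,0,0]]'; python3 d.py .535 .150 .072 -8.4
```

```text
time: 4.22
position: [0.5352, 0.1505, 0.2376]
ee_rot: [-0.0, 0.997, -0.074, 0.001]
ft_force: [-1.4, 0.5, 2.0]
opening: 0.0117
grasp_force: 30.0
t 4.22 grasp [0.5354 0.1506 0.0736] yaw -8.49 F [-1.4471  0.5095  2.0193] M [ 0.1009  0.2398 -0.0011] open_mm 11.71 gf 30.0
to 0.535 0.15 0.072 -8.4 shift_cm [-0.0117  0.053   0.1569] turn [-0.005  -0.007  -0.0092]
```

The middle coaster is the 12 mm one: it reads 11.7, and the 8 mm one read 7.6, so the offset is the same. Now I'll lift it, carry it towards the caddy and measure the slot more finely on the way.

```bash
python3 -m creep '[[0,0,0,-1,0,0,0],[0,0,0,-4,0,0,0],[0,0,0,-8,0,0,0],[0,0,0,-12,0,0,0],[0,0,0,-12,0,0,0]]'; python3 d.py .4915 -.2196 .19 -5
python3 - <<'E'
# sub-pixel slot / frame directions from the first pictures
from geo import *
def edge(img,c,z,p0,p1,n=25,w=4,inner=True):
    # strongest gradient along the normal at n points between p0,p1, to world at z, fit line
    g=cv2.GaussianBlur(cv2.cvtColor(img,cv2.COLOR_BGR2GRAY),(0,0),.7).astype(np.float32)
    p0,p1=np.array(p0),np.array(p1); d=(p1-p0)/np.linalg.norm(p1-p0); nn=np.array([-d[1],d[0]]); t=np.arange(-w,w+.01,.1)
    out=[]
    for k in np.linspace(.12,.88,n):
        q=p0+k*(p1-p0); xy=(q+t[:,None]*nn).astype(np.float32)
        v=cv2.remap(g,xy[:,:1],xy[:,1:],cv2.INTER_LINEAR).ravel(); yield q,t,nn,v
def slot(img,c,p0,p1):
    W=[]
    for q,t,nn,v in edge(img,c,.048,p0,p1):
        b=np.percentile(v,80)-v; b=np.clip(b-.4*b.max(),0,None); b[np.abs(t)>5]=0
        W.append(onz(c,q+nn*(b*t).sum()/b.sum(),.048))
    W=np.array(W)[:,:2]; vx,vy,x,y=cv2.fitLine(W.astype(np.float32),cv2.DIST_HUBER,0,.01,.01).ravel()
    if vx<0: vx,vy=-vx,-vy
    res=(W-[x,y])@[-vy,vx]
    print("slot mid line: y at x=.4915:",y+(.4915-x)*vy/vx,"yaw",np.degrees(np.arctan2(vy,vx)),"rms mm",res.std()*1e3)
t=cv2.imread("pics/top0.png"); s=cv2.imread("pics/side0.png")
slot(t,top,T(695,112),T(691,230)); slot(s,side,S2(380,419),S2(539,402))
E
```

```text
time: 4.85
position: [0.5356, 0.1506, 0.3608]
ee_rot: [-0.002, 0.997, -0.074, 0.004]
ft_force: [-0.2, 0.9, -3.1]
opening: 0.0117
grasp_force: 30.0
t 4.85 grasp [0.5368 0.1512 0.1968] yaw -8.49 F [-0.2471  0.9319 -3.0753] M [0.0151 0.03   0.022 ] open_mm 11.66 gf 30.0
to 0.4915 -0.2196 0.19 -5.0 shift_cm [ 1.1009 37.2642  0.5035] turn [-0.0269 -0.0394 -0.3487]
slot mid line: y at x=.4915: -0.21819006 yaw -5.684157 rms mm 0.5067013192272851
slot mid line: y at x=.4915: -0.22028914 yaw -5.2817607 rms mm 0.049029668157371316
```

```bash
python3 -m creep '[[0,1,37,0.5,0,0,-0.32],[0,1,37,0.5,0,0,-0.32],[0,1,37,0.5,0,0,-0.32],[0,1,37,0.5,0,0,-0.32],[0,1,37,0.5,0,0,-0.32]]'; python3 -m creep '[[0,0.2,6.7,0,0,0,0],[0,0.2,6.7,0,0,0,0],[0,0.2,6.7,0,0,0,0],[0,0.2,6.7,0,0,0,0]]'; python3 d.py .4915 -.2196 .14 -5.3
```

```text
time: 5.48
position: [0.4961, -0.1616, 0.3515]
ee_rot: [-0.0, 0.999, -0.046, -0.001]
ft_force: [0.7, 0.4, -1.5]
opening: 0.0116
grasp_force: 30.0
time: 5.98
position: [0.493, -0.2256, 0.3521]
ee_rot: [-0.0, 0.999, -0.046, -0.001]
ft_force: [0.4, -0.6, -2.6]
opening: 0.0116
grasp_force: 30.0
t 5.97 grasp [ 0.4928 -0.2256  0.1881] yaw -5.23 F [ 0.3679 -0.6336 -2.6412] M [-0.02    0.0154  0.0097] open_mm 11.61 gf 30.0
to 0.4915 -0.2196 0.14 -5.3 shift_cm [-0.197  -0.587   4.8072] turn [-0.0024  0.0062  0.0075]
```

```bash
python3 -m creep '[[0,-0.2,-0.6,2,0,0,0],[0,-0.2,-0.6,4.8,0,0,0],[0,-0.2,-0.6,5.4,0,0,0],[0,-0.2,-0.6,5.4,0,0,0]]'; python3 d.py .4915 -.2196 .12 -5.3
python3 - <<'E'
from rig import robot
import cv2,numpy as np
a=robot.camera("side")["image"][:,:,::-1];b=robot.camera("top")["image"][:,:,::-1]
cv2.imwrite("pics/s2.png",a);cv2.imwrite("pics/t2.png",b)
o=np.hstack([cv2.resize(a[270:400,270:390],(480,520),interpolation=cv2.INTER_CUBIC),cv2.resize(b[235:325,390:470],(320,360),interpolation=cv2.INTER_CUBIC).copy() if 0 else np.vstack([cv2.resize(b[235:325,390:470],(320,360),interpolation=cv2.INTER_CUBIC),np.zeros((160,320,3),np.uint8)])])
cv2.imwrite("pics/c2.png",o)
E
```

```text
time: 6.48
position: [0.492, -0.2198, 0.2988]
ee_rot: [0.0, 0.999, -0.045, -0.0]
ft_force: [-0.2, -0.3, -0.5]
opening: 0.0121
grasp_force: 30.0
t 6.47 grasp [ 0.492  -0.2199  0.1348] yaw -5.21 F [-0.1902 -0.2791 -0.5001] M [-0.016  -0.0103  0.0359] open_mm 12.11 gf 30.0
to 0.4915 -0.2196 0.12 -5.3 shift_cm [-0.0526 -0.0186  1.4788] turn [0.0017 0.0003 0.0093]
```

View pics/c2.png

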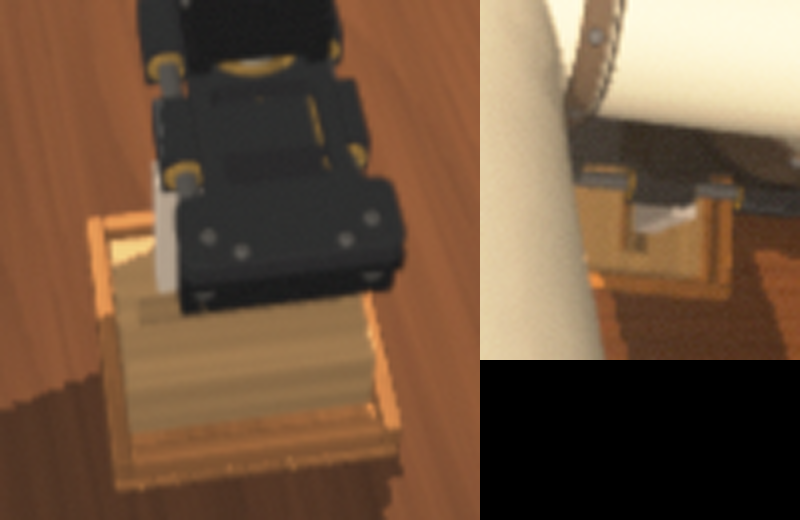

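The side crop shows the coaster hanging right over the slot, with its lower left corner at full-frame pixel (309,342). The gripper hides the rest, so I'll lower gently and watch the force.

```bash
python3 -m creep '[[0,-0.05,0,1,0,0,0],[0,-0.05,0,1.7,0,0,0],[0,-0.05,0,1.7,0,0,0]]'; python3 d.py;  python3 -m creep '[[0,0,0,0.2,0,0,0],[0,0,0,0.4,0,0,0]]'; python3 d.py; python3 -m creep '[[0,0,0,0.2,0,0,0],[0,0,0,0.2,0,0,0]]'; python3 d.py .4915 -.22 .11 -5.3
```

```text
time: 6.95
position: [0.4907, -0.2205, 0.2807]
ee_rot: [-0.0, 0.999, -0.046, -0.001]
ft_force: [-0.6, -0.6, -1.3]
opening: 0.012
grasp_force: 30.0
t 6.95 grasp [ 0.4904 -0.2205  0.1167] yaw -5.32 F [-0.5548 -0.6223 -1.3436] M [-0.043  -0.0583  0.0187] open_mm 11.96 gf 30.0
time: 7.2
position: [0.4911, -0.2205, 0.2776]
ee_rot: [0.0, 0.999, -0.046, 0.0]
ft_force: [0.6, 0.4, -2.2]
opening: 0.0114
grasp_force: 30.0
t 7.2 grasp [ 0.4912 -0.2206  0.1136] yaw -5.31 F [ 0.5614  0.4354 -2.2347] M [-0.0504  0.0027  0.0704] open_mm 11.37 gf 30.0
time: 7.45
position: [0.491, -0.2204, 0.2754]
ee_rot: [-0.0, 0.999, -0.046, -0.0]
ft_force: [0.6, 1.6, -2.4]
opening: 0.0118
grasp_force: 30.0
t 7.45 grasp [ 0.491  -0.2204  0.1114] yaw -5.31 F [ 0.5714  1.59   -2.3788] M [ 0.2473 -0.0922 -0.0137] open_mm 11.78 gf 30.0
to 0.4915 -0.22 0.11 -5.3 shift_cm [ 0.0416 -0.0452  0.135 ] turn [-0.001   0.0001 -0.0006]
```

```bash
python3 -m creep '[[0,0,0,0.2,0,0,0],[0,0,0,0.2,0,0,0],[0,0,0,0.2,0,0,0]]'; python3 d.py;python3 -m creep '[[0,0,0,0.2,0,0,0],[0,0,0,0.2,0,0,0],[0,0,0,0.2,0,0,0]]'; python3 d.py
```

```text
time: 7.82
position: [0.491, -0.2204, 0.2734]
ee_rot: [-0.0, 0.999, -0.046, -0.0]
ft_force: [0.0, 0.8, -2.4]
opening: 0.0118
grasp_force: 30.0
t 7.83 grasp [ 0.491  -0.2204  0.1094] yaw -5.3 F [ 0.0163  0.7631 -2.4408] M [ 0.2908 -0.0438  0.0743] open_mm 11.82 gf 30.0
time: 8.2
position: [0.4911, -0.2205, 0.2714]
ee_rot: [-0.0, 0.999, -0.046, -0.0]
ft_force: [0.5, 0.9, -2.4]
opening: 0.0116
grasp_force: 30.0
t 8.2 grasp [ 0.4911 -0.2204  0.1074] yaw -5.31 F [ 0.5002  0.9392 -2.4155] M [ 0.3978 -0.1275  0.0596] open_mm 11.56 gf 30.0
```

The edge is about 6 mm into the slot with only a light side touch. I'll shift slightly off the wall and keep lowering.

```bash
python3 -m creep '[[0,0,-0.05,0,0,0,0],[0,0,-0.05,0.2,0,0,0],[0,0,-0.05,0.4,0,0,0],[0,0,-0.05,0.4,0,0,0]]'; python3 d.py;python3 -m creep '[[0,0,0,0.2,0,0,0],[0,0,0,0.4,0,0,0],[0,0,0,0.4,0,0,0]]'; python3 d.py
```

```text
time: 8.7
position: [0.491, -0.2201, 0.2673]
ee_rot: [-0.0, 0.999, -0.046, -0.0]
ft_force: [-0.1, 0.1, -1.8]
opening: 0.012
grasp_force: 30.0
t 8.7 grasp [ 0.4909 -0.22    0.1033] yaw -5.31 F [-0.1076  0.0878 -1.8293] M [-0.0199 -0.0074  0.0078] open_mm 12.01 gf 30.0
time: 9.07
position: [0.491, -0.22, 0.2633]
ee_rot: [-0.0, 0.999, -0.046, -0.0]
ft_force: [-0.3, 0.9, -2.2]
opening: 0.012
grasp_force: 30.0
t 9.07 grasp [ 0.4909 -0.22    0.0993] yaw -5.3 F [-0.2609  0.9245 -2.2056] M [-0.009   0.0282  0.0317] open_mm 11.98 gf 30.0
```

Running free. Home should be at a grasp height of about 0.084.

```bash
python3 -m creep '[[0,0,0,0.3,0,0,0],[0,0,0,0.6,0,0,0],[0,0,0,0.9,0,0,0],[0,0,0,1.1,0,0,0],[0,0,0,1.1,0,0,0]]'; python3 d.py;python3 -m creep '[[0,0,0,0.1,0,0,0],[0,0,0,0.2,0,0,0],[0,0,0,0.2,0,0,0]]'; python3 d.py
```

```text
time: 9.7
position: [0.491, -0.22, 0.2523]
ee_rot: [-0.0, 0.999, -0.046, -0.0]
ft_force: [-0.2, 0.1, -1.7]
opening: 0.0122
grasp_force: 30.0
t 9.7 grasp [ 0.491  -0.22    0.0883] yaw -5.3 F [-0.1566  0.0708 -1.7255] M [-0.0475  0.0362  0.029 ] open_mm 12.21 gf 30.0
time: 10.07
position: [0.4911, -0.22, 0.2505]
ee_rot: [-0.0, 0.999, -0.046, -0.0]
ft_force: [-0.9, 0.2, -2.0]
opening: 0.0118
grasp_force: 30.0
t 10.07 grasp [ 0.491  -0.22    0.0865] yaw -5.31 F [-0.8568  0.1705 -2.046 ] M [-0.0619  0.016  -0.0579] open_mm 11.77 gf 30.0
```

```bash
for i in 1; do python3 -m creep '[[0,0,0,0.1,0,0,0],[0,0,0,0.1,0,0,0]]' >/dev/null; python3 d.py; python3 -m creep '[[0,0,0,0.1,0,0,0],[0,0,0,0.1,0,0,0]]'>/dev/null; python3 d.py;  python3 -m creep '[[0,0,0,0.05,0,0,0],[0,0,0,0.05,0,0,0]]'>/dev/null; python3 d.py; done
```

```text
t 10.32 grasp [ 0.491  -0.22    0.0855] yaw -5.31 F [ 0.7092 -0.1453 -1.758 ] M [-0.0552 -0.0137  0.0186] open_mm 11.56 gf 30.0
t 10.57 grasp [ 0.491  -0.22    0.0844] yaw -5.3 F [-0.0584  0.1525 -1.8245] M [ 0.0059  0.0161 -0.0592] open_mm 11.83 gf 30.0
t 10.82 grasp [ 0.491 -0.22   0.084] yaw -5.31 F [ 0.4245  0.1413 -1.5274] M [-0.0491  0.0188 -0.0177] open_mm 11.37 gf 30.0
```

```bash
python3 -m creep '[[0,0,0,0.05,0,0,0],[0,0,0,0.05,0,0,0]]' >/dev/null; python3 d.py; python3 -m creep '[[0,0,0,0.05,0,0,0],[0,0,0,0.05,0,0,0]]'>/dev/null; python3 d.py;  python3 -m creep '[[0,0,0,0.05,0,0,0],[0,0,0,0.05,0,0,0]]'>/dev/null; python3 d.py
```

```text
t 11.07 grasp [ 0.4911 -0.22    0.0836] yaw -5.3 F [-0.8982 -0.113  -1.5358] M [-0.0333 -0.0192 -0.0073] open_mm 11.84 gf 30.0
t 11.32 grasp [ 0.4911 -0.22    0.0835] yaw -5.29 F [-1.1469  0.0407  2.8585] M [0.2367 0.4323 0.0417] open_mm 11.55 gf 30.0
t 11.57 grasp [ 0.4911 -0.22    0.0835] yaw -5.28 F [-2.4237  2.1875  6.4618] M [ 0.4521  0.7389 -0.0161] open_mm 11.66 gf 30.0
```

Contact came at 0.0835, exactly the expected home height, at about 8 N. I'll ease off, release and lift away.

```bash
python3 -m creep '[[0,0,0,-0.06,0,0,0],[0,0,0,-0.06,0,0,0]]'; python3 -m creep '[[0.2,0,0,-0.06,0,0,0],[0.3,0,0,-0.06,0,0,0],[0.3,0,0,-0.06,0,0,0]]'; python3 d.py; python3 -m creep '[[0.4,0,0,-3,0,0,0],[0.4,0,0,-8,0,0,0],[0.4,0,0,-14,0,0,0],[0.4,0,-10,-14,0,0,0],[0.4,0,-20,-14,0,0,0]]';python3 -m creep '[[0.4,-5,-12,-5,0,0,0],[0.4,-5,-20,-5,0,0,0],[0.4,-5,-20,-5,0,0,0],[0.4,-5,-20,-5,0,0,0],[0.4,-5,-20,-5,0,0,0]]'
python3 - <<'E'
from rig import robot
import cv2,numpy as np
a=robot.camera("side")["image"][:,:,::-1];b=robot.camera("top")["image"][:,:,::-1]
o=np.hstack([cv2.resize(a[150:400,270:470],(400,500)),cv2.resize(b[200:340,190:350],(400,350)).copy() if 0 else np.vstack([cv2.resize(b[120:320,190:470],(400,286)),cv2.resize(a[310:400,280:380],(238,214)).copy() if 0 else cv2.copyMakeBorder(cv2.resize(b[235:320,390:470],(201,214)),0,0,0,199,0)])])
cv2.imwrite("pics/c3.png",o)
E
```

```text
time: 11.82
position: [0.4911, -0.22, 0.2475]
ee_rot: [0.0, 0.999, -0.046, 0.0]
ft_force: [-3.0, 1.5, 4.8]
opening: 0.0118
grasp_force: 30.0
time: 12.2
position: [0.4912, -0.22, 0.2474]
ee_rot: [-0.0, 0.999, -0.046, -0.0]
ft_force: [0.1, -0.1, -0.8]
opening: 0.0246
grasp_force: 0.0
t 12.2 grasp [ 0.4911 -0.22    0.0834] yaw -5.31 F [ 0.0753 -0.11   -0.7663] M [-0.0445 -0.0525 -0.0064] open_mm 24.57 gf 0.0
time: 12.82
position: [0.5025, -0.0947, 0.3885]
ee_rot: [-0.0, 0.999, -0.048, 0.001]
ft_force: [1.9, -0.5, -0.1]
opening: 0.0347
grasp_force: 0.0
time: 13.45
position: [0.4712, 0.1099, 0.438]
ee_rot: [-0.0, 0.999, -0.045, 0.0]
ft_force: [0.5, -0.1, 0.2]
opening: 0.035
grasp_force: 0.0
```

View pics/c3.png

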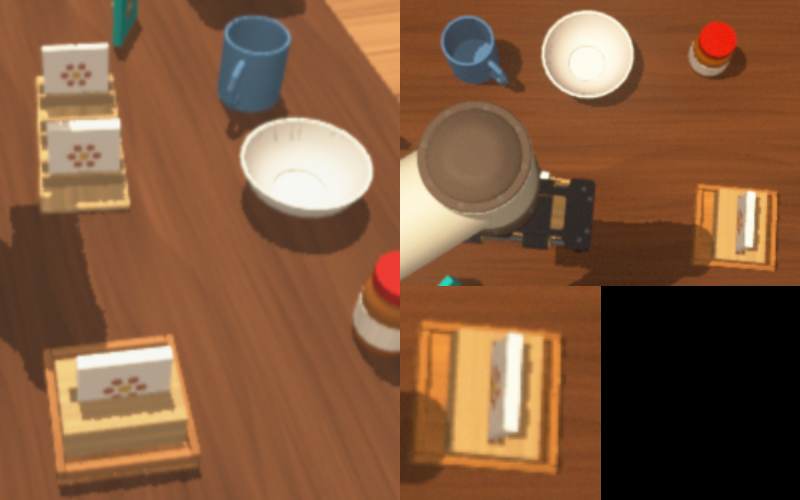

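The side crop (left) shows the coaster upright and level in the slot at (125,375), sunk so its flower is cut by the block top. The other two are still standing at (75,70) and (83,147), and the bowl, mug and jar haven't moved. Handing in.

```bash
python3 -c "
from rig import robot
print(robot.hand_in())"
```

```text
the job is handed in; nothing more can be done
None
```

I found the 12 mm coaster by pinching (it was the middle one), lowered it gently onto the caddy's ledges and let go. The other two coasters are still standing in the drying stand, the bowl, mug and jar are undisturbed, and the job is handed in.

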